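Demould castings into the polisher

TASK

Take the yellow lid off the blue polisher tub and lay it flat on the bench. Then demould the small metal castings: push each one up out of its well with its red ejector paddle, lift it out, and put it into the bay of the tub that is lined with the same metal. When every casting is in, lay the lid back squarely over the tub so that it covers all three bays, and only then turn the dial the shorter way round until its white pointer is at the red mark; leave the wax tin and the cork sanding block where they are.

Things in the scene. Friction and masses are not known exactly. Their poses are not given: they have to be found in the camera images.
- mould: green mould block, fixed for the run, 78 (x) x 202 (y) mm, top 94 mm above the bench. Wells 0, 1, 2, each 42 x 42 mm, lie in a row at its own y = -65, 0, +65 mm. Origin under the middle well, on the bench. A casting rests on a ledge 34 mm above the bench, flush with the top, over an ejector hole. The rocker ejectors reach out to the block's -x side over a 6 mm base plate.
- paddle0 (a point): middle of the upper face of the red ejector paddle of well 0: 40 (along the arm) x 36 mm, 8 mm thick, 144 mm from the well's centre on the mould's -x side, 69 mm above the bench at rest. Moves with the paddle.
- paddle1 (a point): the same for the paddle of well 1
- paddle2 (a point): the same for the paddle of well 2
- eject0 (a joint): rocker under well 0 (rad): 0 at rest, 0.54 with its paddle pressed fully down (43 mm of travel, to 26 mm above the bench). Pivot 67 mm from the well's centre, 44 mm above the bench; paddle 80 mm, roller 70 mm from it. Fully down, the casting stands 36 mm out of the well. Needs 5 to 8 N and stays where it is left, holding the casting up.
- eject1 (a joint): the same for well 1
- eject2 (a joint): the same for well 2
- cast_brass: yellow brass casting, a square foot 40 x 40 x 60 mm (60 along its z) with dark bands and a dark round bore in the ends, about 0.2 kg. Origin at its centre. Stands in any one of the wells at the start with its sides parallel to the mould's; may be absent.
- cast_copper: reddish copper casting, same shape; may be absent
- cast_alu: silvery aluminium casting, same shape; may be absent
- tub: blue polisher tub, under its lid at the start, fixed for the run, 115 (x) x 214 (y) mm, rim 94 mm above the bench, walls 5 mm; three bays in a row along its y axis, each 105 (x) x 63 (y) mm inside and 68 mm deep. Origin on the bench under its centre.
- bay_brass (a point): centre of the floor of the brass-lined bay, 26 mm above the bench (the tub's own y = -68 mm); plates of the same metal also show on the tub's outside
- bay_copper (a point): centre of the floor of the copper-lined bay (the middle one)
- bay_alu (a point): centre of the floor of the aluminium-lined bay (the tub's own y = +68 mm)
- tub_rim (a point): centre of the tub at rim height, axes as the tub's
- lid: yellow flat lid of the tub, 130 (x) x 232 (y) x 6 mm, with a black upright grip rib on its middle, 14 (x) x 80 (y) mm, its top 36 mm above the lid's underside; 0.3 kg. Origin at the centre of the underside. Lies on the tub at the start; the bench on the robot's side of the tub is free to lay it on.
- dial_axis (a point): on the dial's turning axis at the top of its black grip bar, 76 mm above the bench, fixed. Its +x points to the red mark on the grey control box (90 x 90 x 34 mm).
- dial_pointer (a point): pointer end of the dial's grip bar, 30 mm from the axis, 68 mm above the bench. The black bar is 56 mm long, 14 mm wide, stands 32 mm high on a disc 62 mm across (disc top 44 mm above the bench); one end has a white line: the pointer.
- dial (a joint): angle of the pointer from the red mark (rad), growing counter-clockwise seen from above. It turns without end: 0 and 6.283 both mean pointer at the red mark. Starts anywhere between 0.9 and 5.4. Turns stiffly (0.05 N m) and stays where it is left.
- wax_tin: small orange tin, 48 mm across, 35 mm high, on the robot's side of the dial, just right of the ejector paddles; origin at its underside. To be left alone.
- sand_block: cork sanding block, 100 x 60 x 35 mm, lying beyond the tub on the robot's right; origin at the centre of its underside. To be left alone.
Things that resemble listed ones, but are neither listed nor needed, are in the scene too. What is meant by the cast_copper is not purple, and is the larger of those in its own colour.

How it is judged (in metres and radians):
On the way, in this order (a step that is already met when the one before it is completed fails the run):
1. the lid lies flat on the bench, released (height (world z) of lid below 0.015 m and angle between lid's own z axis and vertical below 0.1 rad and linear speed of lid below 0.05 m/s and contact force between lid and the fingers below 0.2 N), for 0.2 s.
2. every casting that is there lies at rest, released, in the bay of its own metal (x of cast_brass in the frame of bay_brass between -0.045 and 0.045 m and y of cast_brass in the frame of bay_brass between -0.03 and 0.03 m and z of cast_brass in the frame of bay_brass below 0.045 m and linear speed of each of cast_brass, cast_copper, cast_alu below 0.05 m/s and contact force between each of cast_brass, cast_copper, cast_alu and the fingers below 0.2 N and x of cast_copper in the frame of bay_copper between -0.045 and 0.045 m and y of cast_copper in the frame of bay_copper between -0.03 and 0.03 m and z of cast_copper in the frame of bay_copper below 0.045 m and x of cast_alu in the frame of bay_alu between -0.045 and 0.045 m and y of cast_alu in the frame of bay_alu between -0.03 and 0.03 m and z of cast_alu in the frame of bay_alu below 0.045 m), for 0.2 s.
3. the lid lies flat and square on the tub, released (x of lid in the frame of tub_rim between -0.012 and 0.012 m and y of lid in the frame of tub_rim between -0.014 and 0.014 m and z of lid in the frame of tub_rim between -0.004 and 0.004 m and angle between the x axis of lid and the x axis of tub, either way round below 0.1 rad and angle between lid's own z axis and vertical below 0.05 rad and linear speed of lid below 0.03 m/s and contact force between lid and the fingers below 0.2 N), for 0.2 s.
4. the dial's pointer is at the red mark ((value of joint dial between -0.15 and 0.15 rad or value of joint dial between 6.1332 and 6.4332 rad) and velocity of joint dial between -0.05 and 0.05 rad/s), for 0.2 s.
At the end, for the whole second after the job is handed in: Every casting present is released and at rest in the bay lined with its own metal; the lid lies flat on the rim, centred within 12 mm across and 14 mm along the tub and square within 0.1 rad; the dial's pointer is within 0.15 rad of the red mark (all of step 2 and all of step 3 and (value of joint dial between -0.15 and 0.15 rad or value of joint dial between 6.1332 and 6.4332 rad)); the robot touches nothing.
It fails at once if the dial is turned the long way round (through the side opposite the red mark, having started more than 0.5 rad from there) (value of joint dial between 3.0216 and 3.2616 rad and distance of dial_pointer from where it was at the start of the episode above 0.0148 m).
It fails at once if the dial is carried past the red mark by more than a quarter turn (value of joint dial below -1.57 rad or value of joint dial above 7.85 rad).
It fails at once if the wax tin is pushed away by more than 6 cm (distance of wax_tin from where it was at the start of the episode above 0.06 m).
It fails at once if the sanding block is pushed away by more than 6 cm (distance of sand_block from where it was at the start of the episode above 0.06 m).
Of cast_brass, cast_copper, cast_alu only 2 to 3 are there at a start; the rules pass over those that are not, and their reading is None.
At some moment in a run one of lid may be knocked a few centimetres aside while the robot is not near it.
Once in a run the grip may slacken for a moment while it holds something.
It also fails if it takes over 210 s, if anything falls off the work surface, if the arm or the gripper's body presses on something with over 40 N, if the wrist force passes 120 N, or if a joint passes its speed limit or range.

ROBOT

A 6-joint arm with a two-finger parallel gripper is mounted at the origin on the work surface. World frame = base frame: x ahead of the robot, y to its left, z up, the work surface at z = 0. Lengths are in mm, angles in rad, forces in N, time in s.
With the tool pointing down it reaches from about 275 to 750 mm from the base axis. Payload 10.2 kg.
Tool frame: the origin (TCP) lies on the centre line of the jaws, within the pads' length; the fingertips stand 17 mm ahead of it and the grasp point (between the pads) lies 2 mm behind it (ctrl.tip_extent is the distance from the TCP to the fingertips, in mm); z points along the fingers, y is the line along which they close (so a half turn about z gives the same grasp; the last joint's range is limited). The gripper opens to 85 mm and grips with 20 to 120 N. Pads are 22 mm wide; open, the fingers measure 114 mm over their backs; the gripper's body (76 mm by 85 mm) begins 54 mm behind the grasp point. The pads swing forward as they close: fully open they stand 13 mm farther back than shut.
Start: joints at [0.932, 0.313, 1.498, -0, 1.331, -0.223], TCP at [212.072, 480.267, 248.294] pointing down, gripper open.
Joint ranges: [-2.94, 2.94], [-0.97, 2.17], [0.19, 2.56], [-1.23, 4.37], [0.02, 3.11], [-2.88, 2.88]. Speed limits (rad/s): [2.39, 2.39, 3.01, 3.14, 3.14, 3.14].

INTERFACE

Orientations are given as a unit quaternion [w, x, y, z].
In Python, from rig import sensors, capture, ctrl, cut_out, place_of gives the robot as it stands.
- The arm moves only by the shell command python3 -m jog 'ROWS' [FORCE]. ROWS is JSON, a list of rows, each a list of 3 entries, a list of its own where there are three numbers: the shift along the world's x, y, z in mm, then the turn, a rotation vector about the world's x, y, z in degrees, then the closure, from 0 (fully open) to 1 (shut). A call has exactly 8 rows; each row is the pose to reach, as a shift and turn from the pose commanded when the call began; what a row does not reach only later rows make up. A row lasts 1/12 s, in which the tool goes at most 41.7 mm and 7.16 degrees, less where a joint would pass 70% of its speed; a pose out of reach is approached as far as the arm can. A call with a gripper value outside its range is refused whole. The fingers move at their own pace and stop on an object; FORCE is the grip in N (left out, the last holds). Time passes only in rows, so rows that repeat a pose let the fingers close, or fill a call up. It gives the time, the measured TCP pose, the force and the opening at its end, in the units of the state.
- sensors.sense(): the state, without advancing time (a new reading comes with each control period).
- capture(name): name is "scene" or "side" or "wrist"; returns a dict with "color" (420x560x3 uint8, blue, green, red), "z_map" (420x560 float32, mm along the optical axis (not along the pixel's ray), 0 where there is no reading), "camera_matrix" (3x3 intrinsics, pixels), "R" (3x3) and "t" (3): a world point X has camera coordinates R X + t. Camera axes: x right, y down, z forward; pixel columns grow to the right and rows downward; lengths in mm; the calibration is good to about 2 mm. A picture is of the moment at which its call begins.
- ctrl.finish_job(): hands the job in, once; it reports no verdict.
Trained networks look in a picture, given as the dict that the camera call returned (one of the last four; its "shot" number tells which), for a name from the list of things; names that differ only in an ending like _2 or _b are one class to them, and where a whole thing is asked for, a point or a joint stands for the part that bears it (a point fixed in the world has none). Each returns a list of dicts, best first, with "p" (0 to 1); they miss things now and then, are a little off and sometimes report something else, mostly with a low value. They report only what shows in the picture. A call takes as long as a camera call. They do not tell look-alikes from the thing itself.
- cut_out(picture, query): "region" (420x560 bool, what is visible of it) and "box" ([left, top, right, bottom] in pixels, round what is visible of it).
- place_of(picture, query): "centre" ([row, column] in pixels: a listed point, or the origin of a listed thing).
The state is a dict: "time_s": time; "joints": joint angles; "dq": joint speeds; "tau": joint torques, N m; "eef_pos": TCP position; "ee_rot": TCP orientation; "force": force on the tool from outside, world axes, zero at the start; "wrist_torque": the same for the moment, N m; "grip_width": opening from 0.0 (shut) to 1.0 (fully open).
Only numpy, scipy, OpenCV 4.12 (cv2) and the standard library are available. Lean on these libraries where they do the work, as an engineer would, in place of code of your own. Each camera call takes 0.05 s, during which the arm holds its last target. There are 200 camera calls.

## Working session

There is one attempt and no reset: what is moved stays moved. The work goes in short steps, Python scripts to look and compute and a shell command to move; the robot and the scene stay as the last step left them, time stands still between calls to the robot, and variables do not carry over. Pictures are saved under pics/ and viewed, on a budget of 14 in all, crops included, one or two more only if the job needs it, and the job is handed in when it is done.

```bash
ls; mkdir -p pics; cat > h.py <<'E'
import numpy as np, cv2
from rig import sensors, capture, ctrl, cut_out, place_of
def world(p,r,c,z=None,plane=None):
    K,R,t=p["camera_matrix"],np.array(p["R"]),np.array(p["t"])
    ray=np.linalg.inv(K)@np.array([c,r,1.0])
    if plane is not None:
        o=-R.T@t; d=R.T@ray; return o+d*(plane-o[2])/d[2]
    if z is None: z=p["z_map"][int(round(r)),int(round(c))]
    return R.T@(ray*z-t)
def cloud(p):
    K,R,t=p["camera_matrix"],np.array(p["R"]),np.array(p["t"])
    v,u=np.mgrid[0:420,0:560]; z=p["z_map"]
    ray=np.stack([(u-K[0,2])/K[0,0],(v-K[1,2])/K[1,1],np.ones_like(u)],-1)*z[...,None]
    return (ray-t)@R
E
python3 - <<'E'
from h import *
for n in ["scene","side"]:
    p=capture(n); cv2.imwrite(f"pics/{n}0.png",p["color"])
    np.savez(f"{n}0.npz",**{k:p[k] for k in("color","z_map","camera_matrix","R","t")})
    for q,pl in [("lid",94),("mould",None),("tub",None),("tub_rim",94),("paddle0",69),("paddle1",69),("paddle2",69),("cast_brass",64),("cast_copper",64),("cast_alu",64),("dial_axis",76),("dial_pointer",68),("wax_tin",0),("sand_block",0)]:
        for d in place_of(p,q)[:3]:
            r,c=d["centre"]; print(n,q,round(d["p"],2),np.round([r,c]), np.round(world(p,r,c,plane=pl if pl is not None else 0)))
print(sensors.sense())
E
```

```text
pics
scene lid 0.61 [263. 407.] [662. 229.  94.]
scene lid 0.55 [201. 213.] [ 612. -235.   94.]
scene mould 0.75 [265. 403.] [585. 235.   0.]
scene tub 0.73 [226. 221.] [ 602. -230.    0.]
scene tub_rim 0.57 [227. 305.] [626.   0.  94.]
scene paddle0 0.81 [216. 453.] [453. 327.  69.]
scene paddle0 0.68 [209. 424.] [449. 260.  69.]
scene paddle1 0.81 [216. 453.] [453. 327.  69.]
scene paddle1 0.68 [209. 424.] [449. 260.  69.]
scene paddle2 0.81 [216. 453.] [453. 327.  69.]
scene paddle2 0.68 [209. 424.] [449. 260.  69.]
scene cast_brass 0.52 [258. 441.] [597. 304.  64.]
scene cast_copper 0.81 [240. 382.] [584. 173.  64.]
scene cast_copper 0.62 [303. 405.] [740. 238.  64.]
scene cast_copper 0.5 [229. 347.] [572.  90.  64.]
scene cast_alu 0.65 [247. 410.] [587. 235.  64.]
scene dial_axis 0.65 [240. 303.] [650.   3.  76.]
scene dial_pointer 0.68 [260. 439.] [609. 298.  68.]
scene dial_pointer 0.64 [231. 305.] [614.  -2.  68.]
scene wax_tin 0.83 [207. 338.] [432.  45.   0.]
scene wax_tin 0.68 [204. 395.] [369. 193.   0.]
scene sand_block 0.59 [192. 153.] [ 534. -472.    0.]
scene sand_blo
[... 1069 characters left out ...]
. 291.] [ 533. -444.    0.]
{'time_s': 1.5, 'joints': array([ 9.31556452e-01,  3.12879260e-01,  1.49771221e+00, -3.65161269e-06,
        1.33100684e+00, -2.23437968e-01]), 'dq': array([ 0.00062938, -0.00111977, -0.000128  ,  0.00230574, -0.00132245,
        0.00072583]), 'tau': array([ 1.37143717e-03, -4.12171841e+01, -2.59904283e+01, -1.25452057e-04,
        4.56520656e-04, -1.80441543e-05]), 'eef_pos': array([212.08935538, 480.25189698, 248.30019408]), 'ee_rot': array([ 4.30000849e-07,  2.06406085e-01,  9.78466416e-01, -3.30779938e-06]), 'force': array([ 0.01843145, -0.38807012,  0.25047963]), 'wrist_torque': array([-0.01004817,  0.01360148,  0.01738426]), 'grip_width': 1.0022957391933196}
```

View images.

View pics/scene0.png

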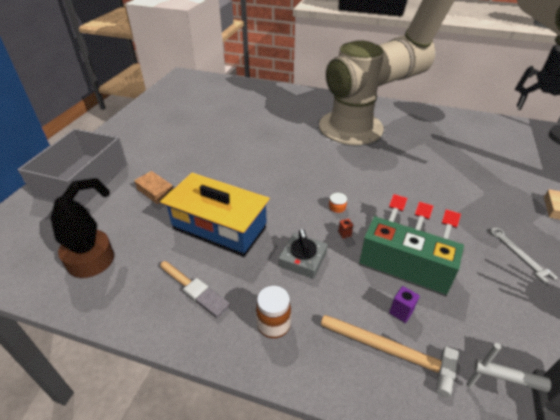

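View pics/side0.png

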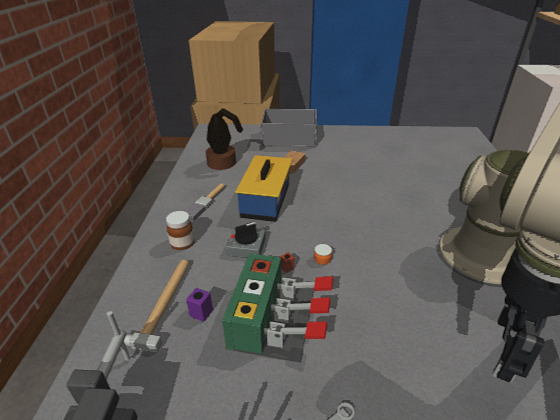

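```bash
cat >> h.py <<'E'
def rect(P):
    (cx,cy),(w,h),a=cv2.minAreaRect(P[:,:2].astype(np.float32))
    b=cv2.boxPoints(((cx,cy),(w,h),a)); e=b[1]-b[0]; f=b[2]-b[1]
    l=e if np.hypot(*e)>np.hypot(*f) else f   # long axis = own y
    if l[1]<0:l=-l
    return dict(c=np.round([cx,cy],1),size=np.round(sorted([w,h]),1),yaw=round(float(np.degrees(np.arctan2(-l[0],l[1]))),1),z=round(float(np.median(P[:,2])),1))
def hsv(p): return cv2.cvtColor(p["color"],cv2.COLOR_BGR2HSV)
def sel(p,h0,h1,s0,v0,box,C=None,h=None):
    C=cloud(p) if C is None else C; H=hsv(p); x0,x1,y0,y1,z0,z1=box
    m=(H[...,0]>=h0)&(H[...,0]<=h1)&(H[...,1]>=s0)&(H[...,2]>=v0)&(p["z_map"]>0)
    for i,(a,b) in enumerate([(x0,x1),(y0,y1),(z0,z1)]): m&=(C[...,i]>a)&(C[...,i]<b)
    m=cv2.morphologyEx(m.astype(np.uint8),cv2.MORPH_OPEN,np.ones((2,2)))>0
    return C[m]
E
python3 - <<'E'
from h import *
for n in ["scene","side"]:
    p=dict(np.load(f"{n}0.npz"))
    C=cloud(p)
    for nm,a in [("lid",(15,35,120,80,(500,720,-380,-80,85,110))),("mouldtop",(0,180,0,0,(500,700,110,380,88,103))),
       ("brass",(15,35,120,80,(500,700,110,380,85,104))),("cu",(0,14,110,60,(500,700,130,380,85,104))),("alu",(0,180,0,150,(500,700,110,380,85,104))),
       ("paddles",(0,6,180,80,(400,500,130,380,50,85))),("disc",(0,180,0,0,(480,700,-80,90,25,38))),("bar",(0,180,0,0,(480,700,-80,90,55,90))),("redmark",(0,8,150,80,(480,700,-80,90,20,50)))]:
        P=sel(p,*a,C=C)
        print(n,nm,len(P),rect(P) if len(P)>4 else "")
        if nm=="paddles":
            for lo,hi in [(150,230),(230,292),(292,370)]:
                Q=P[(P[:,1]>lo)&(P[:,1]<hi)]; print("   ",len(Q),rect(Q) if len(Q)>4 else "")
    print(n,"cam",-p["R"].T@p["t"])
E
```

```text
scene lid 3167 {'c': array([ 903.9, -140. ]), 'size': array([293.7, 831.6]), 'yaw': -69.9, 'z': 98.6}
scene mouldtop 2498 {'c': array([830., 164.]), 'size': array([208.8, 803.2]), 'yaw': 72.1, 'z': 92.5}
scene brass 248 {'c': array([602.6, 303.9]), 'size': array([41.3, 46.4]), 'yaw': 84.0, 'z': 92.6}
scene cu 205 {'c': array([584.8, 175.6]), 'size': array([39.9, 42.6]), 'yaw': 84.1, 'z': 92.5}
scene alu 521 {'c': array([905.7, 185.8]), 'size': array([165.7, 682.5]), 'yaw': 79.9, 'z': 92.6}
scene paddles 462 {'c': array([789.8, 174.3]), 'size': array([161.6, 897. ]), 'yaw': 75.5, 'z': 66.6}
    143 {'c': array([402.4, 203.1]), 'size': array([ 29.6, 118.5]), 'yaw': 80.9, 'z': 66.5}
    147 {'c': array([419.9, 266.9]), 'size': array([ 29.2, 104.6]), 'yaw': 79.7, 'z': 66.7}
    169 {'c': array([420.6, 316.1]), 'size': array([ 73.7, 113.7]), 'yaw': 77.5, 'z': 66.4}
scene disc 740 {'c': array([892.5,  43.4]), 'size': array([145.8, 715. ]), 'yaw': -86.1, 'z': 32.5}
scene bar 176 {'c': array([895.3,  67.8]), 'size': array([ 27.5, 712.1]), 'yaw': -76.1, 'z': 73.2}
scene redmark 61 {'c': array
[... 630 characters left out ...]
02 {'c': array([473.1, 466.4]), 'size': array([ 42.5, 711.2]), 'yaw': -7.0, 'z': 68.4}
    236 {'c': array([439. , 188.6]), 'size': array([40.3, 82.4]), 'yaw': -8.2, 'z': 67.8}
    250 {'c': array([448.4, 266.4]), 'size': array([36.6, 45.6]), 'yaw': -6.5, 'z': 68.7}
    301 {'c': array([456.5, 316.6]), 'size': array([36.4, 50.8]), 'yaw': -8.0, 'z': 68.9}
side disc 441 {'c': array([518.9, 369.6]), 'size': array([172.5, 889.5]), 'yaw': 13.9, 'z': 32.9}
side bar 184 {'c': array([588.2, 366.4]), 'size': array([ 54.6, 928.3]), 'yaw': 8.1, 'z': 66.2}
side redmark 36 {'c': array([596. ,  47.9]), 'size': array([ 52. , 183.5]), 'yaw': 75.5, 'z': 39.2}
side cam [495.61342902 821.98906448 714.94389196]
```

```bash
sed -i 's/    m=cv2.morphologyEx(m.astype(np.uint8),cv2.MORPH_OPEN,np.ones((2,2)))>0/    m\&=cv2.morphologyEx(m.astype(np.uint8),cv2.MORPH_OPEN,np.ones((3,3)))>0/' h.py
python3 - <<'E'
from h import *
for n in ["scene","side"]:
    p=dict(np.load(f"{n}0.npz"))
    C=cloud(p)
    for nm,a in [("lid",(15,35,120,80,(500,720,-380,-80,92,106))),("mouldtop",(0,180,0,0,(500,700,110,380,88,103))),
       ("brass",(15,35,120,80,(500,700,110,380,85,104))),("cu",(0,14,110,60,(500,700,130,380,85,104))),
       ("p0",(0,6,180,80,(400,500,155,230,60,85))),("p1",(0,6,180,80,(400,500,230,288,60,85))),("p2",(0,6,180,80,(400,500,295,380,60,85))),("box",(0,180,0,0,(480,700,-80,90,25,37))),("bar",(0,180,0,0,(480,700,-80,90,55,90))),("redmark",(0,8,130,60,(480,700,-70,70,20,50))),("rib",(0,180,0,0,(500,720,-380,-80,115,150))),("tin",(0,180,0,0,(380,480,0,100,25,50))),("smallcu",(0,15,60,20,(480,540,85,150,15,60))),("sand",(0,180,0,0,(450,620,-480,-360,25,60)))]:
        P=sel(p,*a,C=C)
        print(n,nm,len(P),rect(P) if len(P)>4 else "")
E
```

```text
scene lid 3137 {'c': array([ 608.5, -232.1]), 'size': array([132.4, 234.4]), 'yaw': -8.0, 'z': 98.6}
scene mouldtop 2494 {'c': array([592.6, 237. ]), 'size': array([ 81.8, 201.4]), 'yaw': -8.1, 'z': 92.6}
scene brass 240 {'c': array([600.1, 302.6]), 'size': array([40.8, 44.2]), 'yaw': 82.6, 'z': 92.6}
scene cu 205 {'c': array([581.7, 173.3]), 'size': array([39.7, 43. ]), 'yaw': 80.5, 'z': 92.5}
scene p0 139 {'c': array([441.5, 193.8]), 'size': array([31.7, 35.4]), 'yaw': 89.4, 'z': 67.3}
scene p1 150 {'c': array([452. , 258.3]), 'size': array([29.7, 39. ]), 'yaw': 81.3, 'z': 67.2}
scene p2 169 {'c': array([461.1, 322.8]), 'size': array([31.7, 37.5]), 'yaw': 82.2, 'z': 67.3}
scene box 695 {'c': array([608.9,  14.2]), 'size': array([101.8, 176.2]), 'yaw': 72.6, 'z': 32.6}
scene bar 174 {'c': array([644.1,   2.7]), 'size': array([14.6, 56.2]), 'yaw': -59.8, 'z': 73.8}
scene redmark 18 {'c': array([677.7,  -1.6]), 'size': array([ 9.2, 11.5]), 'yaw': -73.3, 'z': 32.9}
scene rib 231 {'c': array([ 610.1, -231.4]), 'size': array([15.2, 80.5]), 'yaw': -7.5, 'z': 126.8}
scene tin 167 {'c': arr
[... 925 characters left out ...]
, 'yaw': 81.0, 'z': 69.2}
side box 416 {'c': array([643.6,   4.4]), 'size': array([90.2, 91.3]), 'yaw': -5.5, 'z': 33.2}
side bar 184 {'c': array([643.1,   2.9]), 'size': array([19. , 57.2]), 'yaw': -59.0, 'z': 70.3}
side redmark 9 {'c': array([681.3,  -1. ]), 'size': array([ 5.5, 11.7]), 'yaw': 8.8, 'z': 34.2}
side rib 96 {'c': array([ 608.7, -230.8]), 'size': array([14.2, 81. ]), 'yaw': -8.4, 'z': 128.2}
side tin 192 {'c': array([436.1,  42.9]), 'size': array([42.1, 43.9]), 'yaw': -0.0, 'z': 34.6}
side smallcu 110 {'c': array([526.3,  88.3]), 'size': array([18.8, 27.3]), 'yaw': -49.1, 'z': 32.4}
side sand 83 {'c': array([ 515.9, -442.7]), 'size': array([37. , 73.9]), 'yaw': 2.0, 'z': 34.4}
```

```bash
python3 -m jog '[[[16,-30,0],[0,0,-5],0.4],[[48,-90,0],[0,0,-10],0.4],[[66,-118,-6],[0,0,-15],0.4],[[83,-148,-9],[0,0,-20],0.4],[[100,-178,-12],[0,0,-25],0.4],[[117,-208,-15],[0,0,-29],0.4],[[133,-237,-18],[0,0,-33],0.4],[[150,-266,-20],[0,0,-37],0.4]]' 60; python3 -m jog '[[[17,-30,0],[0,0,-5],0.4],[[34,-60,0],[0,0,-10],0.4],[[51,-90,-6],[0,0,-15],0.4],[[68,-120,-9],[0,0,-20],0.4],[[85,-150,-12],[0,0,-25],0.4],[[102,-180,-15],[0,0,-29],0.4],[[119,-210,-18],[0,0,-33],0.4],[[136,-240,-20],[0,0,-37.2],0.4]]'
```

```text
time_s: 2.17
eef_pos: [362.5, 212.5, 228.2]
ee_rot: [0.0, 0.508, 0.861, 0.0]
force: [1.7, 0.2, -0.3]
grip_width: 0.601
time_s: 2.83
eef_pos: [498.6, -27.4, 208.1]
ee_rot: [-0.0, 0.756, 0.654, -0.0]
force: [0.1, 0.3, -0.3]
grip_width: 0.599
```

```bash
python3 -c "
from rig import *
s=sensors.sense(); print(s['eef_pos'],s['ee_rot'],s['joints'],ctrl.tip_extent)"
```

```text
[498.59963519 -27.44554392 208.07591139] [-4.34371564e-05  7.56063633e-01  6.54498114e-01 -1.70866133e-05] [-2.90057872e-01  2.92805152e-01  1.63412812e+00  1.90497632e-05
  1.21475101e+00 -1.46305417e-01] 17.0
```

```bash
python3 -m jog '[[[14,-25,0],[0,0,0],0.5],[[28,-52,0],[0,0,0],0.5],[[44,-82,0],[0,0,0],0.5],[[60,-112,-10],[0,0,0],0.5],[[77,-142,-20],[0,0,0],0.5],[[92,-170,-30],[0,0,0],0.5],[[104,-192,-36],[0,0,0],0.5],[[110.4,-204,-40],[0,0,0],0.5]]'; python3 - <<'E'
from h import *
p=capture("wrist"); cv2.imwrite("pics/w1.png",p["color"])
C=cloud(p)
for nm,a in [("lid",(15,35,120,80,(500,720,-380,-80,92,106))),("rib",(0,180,0,0,(500,720,-290,-170,115,140)))]:
    P=sel(p,*a,C=C); print(nm,len(P),rect(P) if len(P)>4 else "")
E
```

```text
time_s: 3.5
eef_pos: [608.8, -232.3, 166.7]
ee_rot: [-0.0, 0.755, 0.655, -0.0]
force: [-0.4, 0.4, -0.7]
grip_width: 0.503
lid 49394 {'c': array([ 607.6, -227.9]), 'size': array([130.4, 226.4]), 'yaw': -8.1, 'z': 100.3}
rib 2900 {'c': array([ 607.2, -230.8]), 'size': array([14. , 80.4]), 'yaw': -8.1, 'z': 129.9}
```

View pics/w1.png

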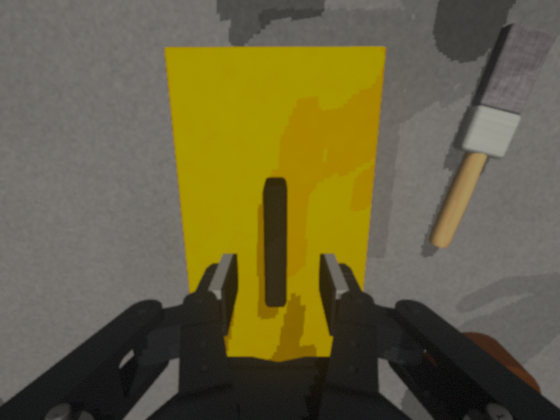

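```bash
python3 -m jog '[[[-1,1,-14],[0,0,0],0.5],[[-1,1,-30],[0,0,0],0.5],[[-1,1,-44],[0,0,0],0.5],[[-1,1,-44],[0,0,0],0.8],[[-1,1,-44],[0,0,0],1],[[-1,1,-44],[0,0,0],1],[[-1,1,-44],[0,0,0],1],[[-1,1,-44],[0,0,0],1]]' 80;python3 -m jog '[[[0,0,0],[0,0,0],1],[[0,0,0],[0,0,0],1],[[0,0,6],[0,0,0],1],[[0,0,15],[0,0,0],1],[[0,0,26],[0,0,0],1],[[0,0,40],[0,0,0],1],[[0,0,50],[0,0,0],1],[[0,0,55],[0,0,0],1]]'
```

```text
time_s: 4.22
eef_pos: [607.7, -228.7, 125.3]
ee_rot: [0.001, 0.755, 0.656, 0.0]
force: [-1.0, 1.6, 1.4]
grip_width: 0.142
time_s: 4.88
eef_pos: [607.9, -229.0, 181.6]
ee_rot: [0.001, 0.755, 0.656, 0.0]
force: [0.0, 0.5, -2.9]
grip_width: 0.145
```

```bash
python3 -m jog '[[[-10,0,0],[0,0,0],1],[[-30,0,0],[0,0,0],1],[[-55,0,0],[0,0,0],1],[[-85,0,0],[0,0,0],1],[[-115,0,0],[0,0,0],1],[[-140,0,0],[0,0,0],1],[[-160,0,-8],[0,0,0],1],[[-168,0,-20],[0,0,0],1]]';python3 -m jog '[[[0,0,-20],[0,0,0],1],[[0,0,-45],[0,0,0],1],[[0,0,-70],[0,0,0],1],[[0,0,-90],[0,0,0],1],[[0,0,-105],[0,0,0],1],[[0,0,-116],[0,0,0],1],[[0,0,-124],[0,0,0],1],[[0,0,-127],[0,0,0],1]]'
```

```text
time_s: 5.55
eef_pos: [437.8, -228.9, 160.3]
ee_rot: [0.001, 0.755, 0.656, -0.0]
force: [-0.7, 0.2, -2.7]
grip_width: 0.145
time_s: 6.22
eef_pos: [439.2, -228.6, 31.5]
ee_rot: [-0.001, 0.755, 0.656, -0.0]
force: [0.3, -0.3, -1.4]
grip_width: 0.146
```

Near the bench; lower 1.5 mm, release, rise, look.

```bash
python3 -m jog '[[[0,0,-1.5],[0,0,0],1],[[0,0,-1.5],[0,0,0],1],[[0,0,-1.5],[0,0,0],0.6],[[0,0,-1.5],[0,0,0],0.5],[[0,0,-1.5],[0,0,0],0.5],[[0,0,8],[0,0,0],0.5],[[0,0,30],[0,0,0],0.5],[[0,0,60],[0,0,0],0.5]]';python3 -m jog '[[[0,0,20],[0,0,0],0.5],[[0,0,50],[0,0,0],0.5],[[0,0,80],[0,0,0],0.5],[[0,0,110],[0,0,0],0.5],[[0,0,130],[0,0,0],0.5],[[0,0,140],[0,0,0],0.5],[[0,0,140],[0,0,0],0.5],[[0,0,140],[0,0,0],0.5]]'; python3 - <<'E'
from h import *
for n in ["scene","side"]:
    p=capture(n); cv2.imwrite(f"pics/{n}2.png",p["color"]); C=cloud(p)
    for nm,a in [("lid",(15,35,120,80,(300,550,-400,-80,-5,15))),("rim",(0,180,0,0,(530,700,-370,-100,87,100)))]:
        P=sel(p,*a,C=C); print(n,nm,len(P),rect(P) if len(P)>4 else "")
        m=((C[...,0]>530)&(C[...,0]<700)&(C[...,1]>-370)&(C[...,1]<-100)&(C[...,2]>85)&(C[...,2]<100)); print(rect(C[m]),m.sum())
E
```

```text
time_s: 6.88
eef_pos: [438.7, -228.1, 92.4]
ee_rot: [-0.002, 0.755, 0.656, -0.0]
force: [0.2, 0.5, -0.7]
grip_width: 0.503
time_s: 7.55
eef_pos: [439.2, -228.5, 231.8]
ee_rot: [-0.0, 0.755, 0.656, -0.0]
force: [0.3, 0.2, -0.7]
grip_width: 0.498
scene lid 1303 {'c': array([ 436.3, -230.6]), 'size': array([135.6, 231.2]), 'yaw': -8.8, 'z': 4.5}
{'c': array([ 611.5, -229.8]), 'size': array([119.1, 216.7]), 'yaw': -7.6, 'z': 91.4} 1037
scene rim 630 {'c': array([ 610.2, -229.7]), 'size': array([118.3, 216.7]), 'yaw': -8.6, 'z': 91.7}
{'c': array([ 611.5, -229.8]), 'size': array([119.1, 216.7]), 'yaw': -7.6, 'z': 91.4} 1037
side lid 1546 {'c': array([ 440.4, -230.3]), 'size': array([129.3, 235.9]), 'yaw': -8.2, 'z': 5.8}
{'c': array([ 611.1, -229. ]), 'size': array([116.6, 220.5]), 'yaw': -8.2, 'z': 91.7} 629
side rim 282 {'c': array([ 611.7, -229.5]), 'size': array([115.3, 219.8]), 'yaw': -7.9, 'z': 92.2}
{'c': array([ 611.1, -229. ]), 'size': array([116.6, 220.5]), 'yaw': -8.2, 'z': 91.7} 629
```

View pics/scene2.png

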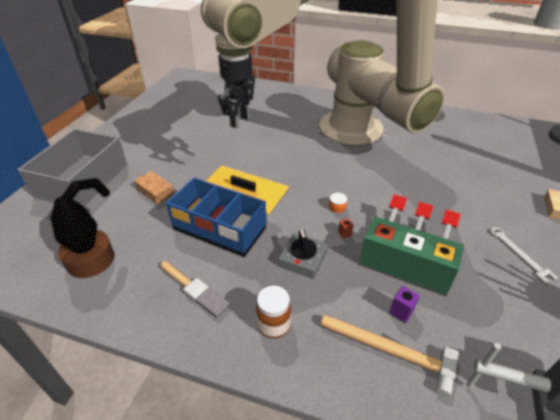

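```bash
python3 -m jog '[[[0,15,0],[0,0,0],1],[[0,45,0],[0,0,0],1],[[0,82,0],[0,0,0],1],[[0,122,0],[0,0,0],1],[[0,162,0],[0,0,0],1],[[0,202,0],[0,0,0],1],[[0,242,0],[0,0,0],1],[[0,280,-10],[0,0,0],1]]';python3 -m jog '[[[0,35,-15],[0,0,0],1],[[0,70,-30],[0,0,0],1],[[0,100,-50],[0,0,0],1],[[0,122,-75],[0,0,0],1],[[1.5,136,-95],[0,0,0],1],[[1.5,142,-110],[0,0,0],1],[[1.5,142,-118],[0,0,0],1],[[1.5,142,-122],[0,0,0],1]]'
```

```text
time_s: 8.32
eef_pos: [439.0, 53.9, 222.8]
ee_rot: [0.0, 0.755, 0.656, 0.001]
force: [1.1, 0.6, 0.4]
grip_width: 0.0
time_s: 8.98
eef_pos: [439.7, 193.5, 98.8]
ee_rot: [-0.001, 0.755, 0.656, -0.001]
force: [-0.4, -0.6, 0.6]
grip_width: -0.0
```

```bash
python3 -m jog '[[[0,0,-6],[0,0,0],1],[[0,0,-12],[0,0,0],1],[[0,0,-20],[0,0,0],1],[[0,0,-28],[0,0,0],1],[[0,0,-36],[0,0,0],1],[[0,0,-44],[0,0,0],1],[[0,0,-51],[0,0,0],1],[[0,0,-56],[0,0,0],1]]';python3 -m jog '[[[0,0,-1],[0,0,0],1],[[0,0,-1],[0,0,0],1],[[0,0,-2],[0,0,0],1],[[0,0,-2],[0,0,0],1],[[0,0,-2],[0,0,0],1],[[0,0,-2],[0,0,0],1],[[0,0,-2],[0,0,0],1],[[0,0,-2],[0,0,0],1]]'
```

```text
time_s: 9.65
eef_pos: [442.4, 192.9, 45.1]
ee_rot: [0.001, 0.755, 0.656, 0.002]
force: [-3.1, -2.9, 41.5]
grip_width: -0.001
time_s: 10.32
eef_pos: [442.6, 193.0, 45.1]
ee_rot: [0.001, 0.755, 0.656, 0.002]
force: [-8.1, -4.5, 31.1]
grip_width: -0.001
```

```bash
python3 -m jog '[[[0,0,10],[0,0,0],1],[[0,0,25],[0,0,0],1],[[0,0,45],[0,0,0],1],[[1,8,60],[0,0,0],1],[[5,32,64],[0,0,0],1],[[8,54,64],[0,0,0],1],[[9,64,60],[0,0,0],1],[[9,64,56],[0,0,0],1]]';python3 -m jog '[[[0,0,-6],[0,0,0],1],[[0,0,-12],[0,0,0],1],[[0,0,-20],[0,0,0],1],[[0,0,-28],[0,0,0],1],[[0,0,-36],[0,0,0],1],[[0,0,-44],[0,0,0],1],[[0,0,-51],[0,0,0],1],[[0,0,-53],[0,0,0],1]]';python3 -m jog '[[[0,0,5],[0,0,0],1],[[0,0,20],[0,0,0],1],[[0,0,42],[0,0,0],1],[[1,8,57],[0,0,0],1],[[5,32,61],[0,0,0],1],[[8,54,61],[0,0,0],1],[[9,64,57],[0,0,0],1],[[9,64,53],[0,0,0],1]]';python3 -m jog '[[[0,0,-6],[0,0,0],1],[[0,0,-12],[0,0,0],1],[[0,0,-20],[0,0,0],1],[[0,0,-28],[0,0,0],1],[[0,0,-36],[0,0,0],1],[[0,0,-44],[0,0,0],1],[[0,0,-51],[0,0,0],1],[[0,0,-53],[0,0,0],1]]'
```

```text
time_s: 10.98
eef_pos: [450.1, 258.3, 98.0]
ee_rot: [0.0, 0.754, 0.657, 0.0]
force: [0.2, -0.5, -0.3]
grip_width: -0.005
time_s: 11.65
eef_pos: [450.7, 256.4, 45.2]
ee_rot: [0.0, 0.755, 0.655, 0.001]
force: [-3.6, -2.1, 22.7]
grip_width: 0.002
time_s: 12.32
eef_pos: [458.8, 321.9, 97.3]
ee_rot: [-0.0, 0.754, 0.656, -0.0]
force: [0.1, -0.6, 0.3]
grip_width: -0.002
time_s: 12.98
eef_pos: [459.7, 320.3, 45.1]
ee_rot: [0.0, 0.755, 0.656, 0.001]
force: [-1.4, -2.0, 20.0]
grip_width: 0.001
```

```bash
python3 -m jog '[[[0,0,10],[0,0,0],1],[[0,0,40],[0,0,0],0.8],[[0,0,80],[0,0,0],0.2],[[0,0,115],[0,0,0],0.2],[[15,-2,138],[0,0,0],0.2],[[40,-5,148],[0,0,0],0.2],[[70,-10,150],[0,0,0],0.2],[[100,-14,150],[0,0,0],0.2]]';python3 -m jog '[[[20,-3,0],[0,0,0],0.2],[[36,-6,0],[0,0,0],0.2],[[43,-6,0],[0,0,0],0.2],[[43,-6,0],[0,0,0],0.2],[[43,-6,0],[0,0,0],0.2],[[43,-6,0],[0,0,0],0.2],[[43,-6,0],[0,0,0],0.2],[[43,-6,0],[0,0,0],0.2]]'; python3 - <<'E'
from h import *
p=capture("wrist"); cv2.imwrite("pics/w3.png",p["color"]); C=cloud(p)
for nm,a in [("brass",(15,35,120,60,(530,670,110,380,115,140))),("cu",(0,14,110,50,(500,650,120,380,115,140))),("any",(0,180,0,0,(530,670,200,270,120,140)))]:
    P=sel(p,*a,C=C); print(nm,len(P),rect(P) if len(P)>4 else "")
p=capture("side"); C=cloud(p)
for lo,hi in [(140,205),(207,270),(272,340)]:
    P=sel(p,0,180,0,0,(545,640,lo,hi,122,136),C=C); print("side",len(P),rect(P) if len(P)>4 else "")
E
```

```text
time_s: 13.65
eef_pos: [560.2, 306.2, 196.5]
ee_rot: [0.0, 0.755, 0.656, 0.001]
force: [-0.9, 0.6, 0.6]
grip_width: 0.799
time_s: 14.32
eef_pos: [601.5, 301.4, 195.6]
ee_rot: [0.0, 0.755, 0.656, 0.0]
force: [0.7, -0.5, -0.7]
grip_width: 0.8
brass 2659 {'c': array([599.8, 303.5]), 'size': array([39.8, 39.9]), 'yaw': -8.7, 'z': 130.3}
cu 259 {'c': array([583.9, 194. ]), 'size': array([ 3. , 35.6]), 'yaw': 82.3, 'z': 123.7}
any 2652 {'c': array([590.6, 239.2]), 'size': array([40.2, 40.7]), 'yaw': -7.8, 'z': 130.3}
side 24 {'c': array([572.3, 165.6]), 'size': array([ 9. , 18.6]), 'yaw': 5.9, 'z': 130.2}
side 217 {'c': array([595.2, 237.6]), 'size': array([33.1, 43.3]), 'yaw': -5.1, 'z': 129.7}
side 360 {'c': array([600.9, 302.5]), 'size': array([40.2, 40.7]), 'yaw': -8.6, 'z': 129.9}
```

View pics/w3.png

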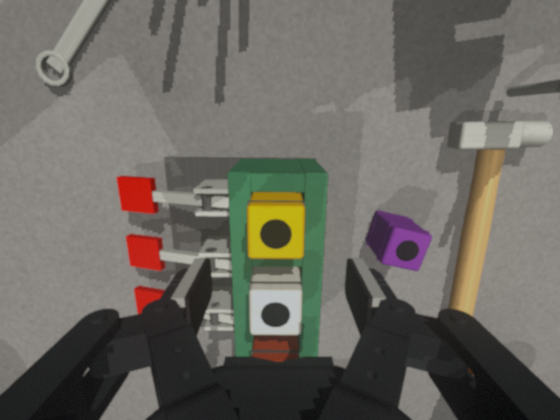

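```bash
python3 -m jog '[[[-1,1.5,-20],[0,0,0],0.2],[[-1,1.5,-45],[0,0,0],0.2],[[-1,1.5,-66],[0,0,0],0.2],[[-1,1.5,-80],[0,0,0],0.2],[[-1,1.5,-80],[0,0,0],0.6],[[-1,1.5,-80],[0,0,0],0.8],[[-1,1.5,-80],[0,0,0],0.8],[[-1,1.5,-80],[0,0,0],0.8]]' 80;python3 -m jog '[[[0,0,0],[0,0,0],0.8],[[0,0,0],[0,0,0],0.8],[[0,0,6],[0,0,0],0.8],[[0,0,15],[0,0,0],0.8],[[0,0,28],[0,0,0],0.8],[[0,0,44],[0,0,0],0.8],[[0,0,62],[0,0,0],0.8],[[0,0,80],[0,0,0],0.8]]'
```

```text
time_s: 15.08
eef_pos: [601.4, 303.0, 116.6]
ee_rot: [0.0, 0.755, 0.656, 0.001]
force: [-0.2, -0.1, -1.5]
grip_width: 0.458
time_s: 15.75
eef_pos: [600.7, 302.8, 196.8]
ee_rot: [-0.0, 0.755, 0.656, -0.0]
force: [1.0, 0.0, -1.6]
grip_width: 0.456
```

```bash
python3 -m jog '[[[0,-8,10],[0,0,0],0.8],[[0,-30,20],[0,0,0],0.8],[[0,-62,25],[0,0,0],0.8],[[0,-100,25],[0,0,0],0.8],[[0,-140,25],[0,0,0],0.8],[[0,-180,25],[0,0,0],0.8],[[0,-220,25],[0,0,0],0.8],[[0,-260,25],[0,0,0],0.8]]' 100;python3 -m jog '[[[0,-40,0],[0,0,0],0.8],[[0,-80,0],[0,0,0],0.8],[[0,-120,0],[0,0,0],0.8],[[0,-160,0],[0,0,0],0.8],[[0,-200,0],[0,0,0],0.8],[[0,-240,0],[0,0,0],0.8],[[0,-275,0],[0,0,0],0.8],[[0,-305,0],[0,0,0],0.8]]';python3 -m jog '[[[0,-20,0],[0,0,0],0.8],[[0,-32,0],[0,0,0],0.8],[[0,-35,-10],[0,0,0],0.8],[[0,-35,-30],[0,0,0],0.8],[[0,-35,-50],[0,0,0],0.8],[[0,-35,-60],[0,0,0],0.8],[[0,-35,-65],[0,0,0],0.8],[[0,-35,-65],[0,0,0],0.8]]'; python3 - <<'E'
from h import *
p=capture("wrist"); cv2.imwrite("pics/w4.png",p["color"])
print(sensors.sense()["eef_pos"])
E
```

```text
time_s: 16.42
eef_pos: [600.2, 40.5, 220.6]
ee_rot: [-0.0, 0.755, 0.656, -0.0]
force: [0.2, -0.1, -2.1]
grip_width: 0.453
time_s: 17.08
eef_pos: [599.9, -265.2, 220.4]
ee_rot: [-0.0, 0.755, 0.655, -0.0]
force: [0.5, -0.3, -2.2]
grip_width: 0.451
time_s: 17.75
eef_pos: [600.9, -296.3, 154.4]
ee_rot: [-0.001, 0.755, 0.656, -0.0]
force: [0.6, 0.2, -1.8]
grip_width: 0.451
[ 601.20313595 -296.6727805   155.64372249]
```

View pics/w4.png

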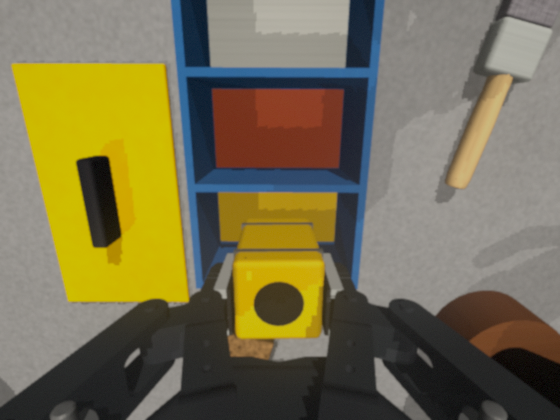

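```bash
python3 -m jog '[[[0,0,-12],[0,0,0],0.8],[[0,0,-26],[0,0,0],0.8],[[0,0,-42],[0,0,0],0.8],[[0,0,-58],[0,0,0],0.8],[[0,0,-70],[0,0,0],0.8],[[0,0,-77],[0,0,0],0.8],[[0,0,-78],[0,0,0],0.8],[[0,0,-78],[0,0,0],0.8]]';python3 -m jog '[[[0,0,-1],[0,0,0],0.35],[[0,0,-1],[0,0,0],0.35],[[0,0,-1],[0,0,0],0.35],[[0,0,5],[0,0,0],0.35],[[0,0,25],[0,0,0],0.35],[[0,0,55],[0,0,0],0.35],[[0,0,90],[0,0,0],0.35],[[0,0,130],[0,0,0],0.35]]'
```

```text
time_s: 18.47
eef_pos: [601.1, -297.3, 77.5]
ee_rot: [0.0, 0.755, 0.656, 0.0]
force: [-0.1, 0.3, -2.2]
grip_width: 0.451
time_s: 19.13
eef_pos: [600.5, -296.9, 208.6]
ee_rot: [-0.001, 0.755, 0.656, -0.0]
force: [0.2, -0.7, 0.2]
grip_width: 0.65
```

```bash
python3 -m jog '[[[0,20,0],[0,0,0],0.2],[[-1,60,0],[0,0,0],0.2],[[-2,100,0],[0,0,0],0.2],[[-3,140,0],[0,0,0],0.2],[[-4,180,0],[0,0,0],0.2],[[-5,220,0],[0,0,0],0.2],[[-5,260,0],[0,0,0],0.2],[[-5,300,0],[0,0,0],0.2]]';python3 -m jog '[[[-1,40,0],[0,0,0],0.2],[[-2,80,0],[0,0,0],0.2],[[-3,120,0],[0,0,0],0.2],[[-4,160,0],[0,0,0],0.2],[[-4,195,0],[0,0,0],0.2],[[-4,222,0],[0,0,0],0.2],[[-4,235,-8],[0,0,0],0.2],[[-4,235,-20],[0,0,0],0.2]]'; python3 - <<'E'
from h import *
p=capture("wrist"); C=cloud(p)
for nm,a in [("alu",(0,180,0,0,(530,670,200,280,120,140))),("cu",(0,14,110,50,(500,650,120,210,122,140)))]:
    P=sel(p,*a,C=C); print(nm,len(P),rect(P) if len(P)>4 else "")
E
```

```text
time_s: 19.8
eef_pos: [595.7, 4.6, 208.5]
ee_rot: [0.001, 0.755, 0.656, 0.0]
force: [0.5, -0.1, 0.6]
grip_width: 0.802
time_s: 20.47
eef_pos: [592.0, 240.5, 188.4]
ee_rot: [0.001, 0.754, 0.657, 0.002]
force: [-0.1, -0.1, -1.3]
grip_width: 0.8
alu 3413 {'c': array([590.6, 239. ]), 'size': array([40.1, 40.3]), 'yaw': -8.9, 'z': 130.5}
cu 2146 {'c': array([580.7, 175.2]), 'size': array([39.1, 40.5]), 'yaw': -8.8, 'z': 130.2}
```

```bash
python3 -m jog '[[[-0.5,0.5,-20],[0,0,0],0.2],[[-0.5,0.5,-42],[0,0,0],0.2],[[-0.5,0.5,-62],[0,0,0],0.2],[[-0.5,0.5,-73],[0,0,0],0.2],[[-0.5,0.5,-73],[0,0,0],0.6],[[-0.5,0.5,-73],[0,0,0],0.8],[[-0.5,0.5,-73],[0,0,0],0.8],[[-0.5,0.5,-73],[0,0,0],0.8]]' 100;python3 -m jog '[[[0,0,0],[0,0,0],0.8],[[0,0,0],[0,0,0],0.8],[[0,0,6],[0,0,0],0.8],[[0,0,15],[0,0,0],0.8],[[0,0,28],[0,0,0],0.8],[[0,0,48],[0,0,0],0.8],[[0,0,72],[0,0,0],0.8],[[0,0,100],[0,0,0],0.8]]'
```

```text
time_s: 21.18
eef_pos: [592.2, 238.2, 115.8]
ee_rot: [0.001, 0.755, 0.656, 0.001]
force: [1.4, -0.9, 2.1]
grip_width: 0.453
time_s: 21.85
eef_pos: [590.5, 238.3, 214.3]
ee_rot: [-0.001, 0.755, 0.656, -0.002]
force: [0.1, -0.0, -2.6]
grip_width: 0.454
```

```bash
python3 -m jog '[[[1,-10,3],[0,0,0],0.8],[[3,-32,6],[0,0,0],0.8],[[5,-65,6],[0,0,0],0.8],[[8,-103,6],[0,0,0],0.8],[[11,-143,6],[0,0,0],0.8],[[14,-183,6],[0,0,0],0.8],[[17,-223,6],[0,0,0],0.8],[[20,-263,6],[0,0,0],0.8]]';python3 -m jog '[[[3,-40,0],[0,0,0],0.8],[[5,-78,0],[0,0,0],0.8],[[7,-110,-5],[0,0,0],0.8],[[9,-130,-20],[0,0,0],0.8],[[9,-138,-40],[0,0,0],0.8],[[9,-138,-58],[0,0,0],0.8],[[9,-138,-65],[0,0,0],0.8],[[9,-138,-65],[0,0,0],0.8]]'; python3 - <<'E'
from h import *
p=capture("wrist"); cv2.imwrite("pics/w5.png",p["color"])
print(sensors.sense()["eef_pos"])
E
```

```text
time_s: 22.52
eef_pos: [610.7, -26.7, 219.7]
ee_rot: [-0.001, 0.755, 0.656, -0.0]
force: [1.2, 0.5, -1.5]
grip_width: 0.456
time_s: 23.18
eef_pos: [619.4, -162.3, 153.0]
ee_rot: [-0.002, 0.755, 0.656, -0.001]
force: [0.0, -0.5, -2.0]
grip_width: 0.452
[ 620.11308585 -162.39453318  154.85369915]
```

View pics/w5.png

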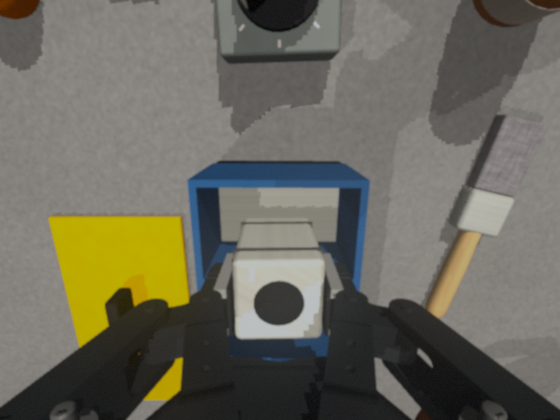

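Alu casting (278,280) sits squarely over the alu bay; lower, release, and go to the copper.

```bash
python3 -m jog '[[[0,0,-12],[0,0,0],0.8],[[0,0,-26],[0,0,0],0.8],[[0,0,-42],[0,0,0],0.8],[[0,0,-58],[0,0,0],0.8],[[0,0,-70],[0,0,0],0.8],[[0,0,-76],[0,0,0],0.8],[[0,0,-77],[0,0,0],0.8],[[0,0,-77],[0,0,0],0.8]]';python3 -m jog '[[[0,0,-1],[0,0,0],0.35],[[0,0,-1],[0,0,0],0.35],[[0,0,-1],[0,0,0],0.35],[[0,0,5],[0,0,0],0.35],[[0,0,25],[0,0,0],0.35],[[0,0,55],[0,0,0],0.35],[[0,0,90],[0,0,0],0.35],[[0,0,130],[0,0,0],0.35]]';python3 -m jog '[[[-2,20,0],[0,0,0],0.2],[[-6,60,0],[0,0,0],0.2],[[-10,100,0],[0,0,0],0.2],[[-14,140,0],[0,0,0],0.2],[[-18,180,0],[0,0,0],0.2],[[-22,220,0],[0,0,0],0.2],[[-28,260,0],[0,0,0],0.2],[[-34,300,0],[0,0,0],0.2]]';python3 -m jog '[[[-4,28,0],[0,0,0],0.2],[[-4,36,0],[0,0,0],0.2],[[-4,36,-10],[0,0,0],0.2],[[-4,36,-20],[0,0,0],0.2],[[-4,36,-20],[0,0,0],0.2],[[-4,36,-20],[0,0,0],0.2],[[-4,36,-20],[0,0,0],0.2],[[-4,36,-20],[0,0,0],0.2]]'; python3 - <<'E'
from h import *
p=capture("wrist"); C=cloud(p)
for nm,a in [("cu",(0,14,110,50,(500,650,120,210,122,140)))]:
    P=sel(p,*a,C=C); print(nm,len(P),rect(P) if len(P)>4 else "")
E
```

```text
time_s: 23.9
eef_pos: [620.7, -162.7, 78.7]
ee_rot: [0.0, 0.755, 0.656, 0.0]
force: [0.4, -0.8, -1.5]
grip_width: 0.451
time_s: 24.57
eef_pos: [619.9, -162.5, 209.6]
ee_rot: [-0.001, 0.755, 0.656, -0.0]
force: [0.6, 0.3, 0.1]
grip_width: 0.645
time_s: 25.23
eef_pos: [586.0, 139.2, 209.3]
ee_rot: [0.0, 0.755, 0.656, 0.001]
force: [0.7, -0.4, 0.3]
grip_width: 0.798
time_s: 25.9
eef_pos: [582.8, 172.4, 188.6]
ee_rot: [0.0, 0.755, 0.655, 0.0]
force: [-0.3, 0.5, -0.3]
grip_width: 0.798
cu 2656 {'c': array([580.7, 174.7]), 'size': array([39.5, 40.1]), 'yaw': -8.4, 'z': 130.3}
```

```bash
python3 -m jog '[[[-0.5,1,-20],[0,0,0],0.2],[[-0.5,1,-42],[0,0,0],0.2],[[-0.5,1,-62],[0,0,0],0.2],[[-0.5,1,-73],[0,0,0],0.2],[[-0.5,1,-73],[0,0,0],0.6],[[-0.5,1,-73],[0,0,0],0.8],[[-0.5,1,-73],[0,0,0],0.8],[[-0.5,1,-73],[0,0,0],0.8]]' 100;python3 -m jog '[[[0,0,0],[0,0,0],0.8],[[0,0,0],[0,0,0],0.8],[[0,0,6],[0,0,0],0.8],[[0,0,15],[0,0,0],0.8],[[0,0,28],[0,0,0],0.8],[[0,0,48],[0,0,0],0.8],[[0,0,72],[0,0,0],0.8],[[0,0,100],[0,0,0],0.8]]';python3 -m jog '[[[1,-10,3],[0,0,0],0.8],[[3,-32,6],[0,0,0],0.8],[[5,-65,6],[0,0,0],0.8],[[8,-103,6],[0,0,0],0.8],[[11,-143,6],[0,0,0],0.8],[[14,-183,6],[0,0,0],0.8],[[17,-223,6],[0,0,0],0.8],[[20,-263,6],[0,0,0],0.8]]';python3 -m jog '[[[3,-40,0],[0,0,0],0.8],[[5,-78,0],[0,0,0],0.8],[[7,-110,-5],[0,0,0],0.8],[[8.5,-130,-20],[0,0,0],0.8],[[8.5,-139.5,-40],[0,0,0],0.8],[[8.5,-139.5,-58],[0,0,0],0.8],[[8.5,-139.5,-65],[0,0,0],0.8],[[8.5,-139.5,-65],[0,0,0],0.8]]'; python3 - <<'E'
from h import *
p=capture("wrist"); cv2.imwrite("pics/w6.png",p["color"])
print(sensors.sense()["eef_pos"])
E
```

```text
time_s: 26.62
eef_pos: [582.7, 174.3, 116.7]
ee_rot: [0.001, 0.755, 0.656, 0.001]
force: [0.1, -0.1, 1.8]
grip_width: 0.456
time_s: 27.28
eef_pos: [581.0, 174.3, 215.6]
ee_rot: [-0.001, 0.755, 0.656, -0.001]
force: [1.1, -0.6, -2.3]
grip_width: 0.451
time_s: 27.95
eef_pos: [601.2, -90.8, 220.9]
ee_rot: [-0.001, 0.755, 0.656, -0.0]
force: [1.3, 0.3, -1.7]
grip_width: 0.453
time_s: 28.62
eef_pos: [609.4, -227.8, 154.1]
ee_rot: [-0.002, 0.755, 0.656, -0.001]
force: [-0.2, 0.7, -0.9]
grip_width: 0.451
[ 610.1129926  -227.87733464  155.89854904]
```

View pics/w6.png

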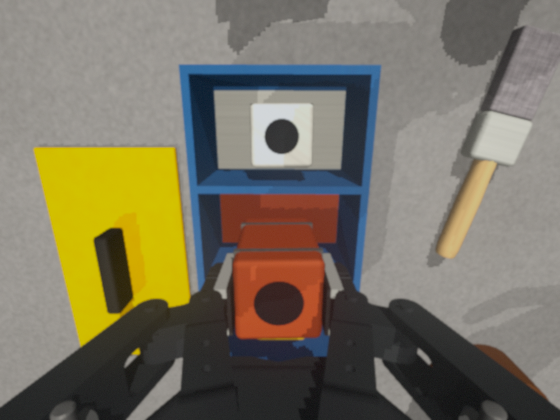

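```bash
python3 -m jog '[[[0,-2,-12],[0,0,0],0.8],[[0,-2,-26],[0,0,0],0.8],[[0,-2,-42],[0,0,0],0.8],[[0,-2,-58],[0,0,0],0.8],[[0,-2,-70],[0,0,0],0.8],[[0,-2,-76],[0,0,0],0.8],[[0,-2,-77],[0,0,0],0.8],[[0,-2,-77],[0,0,0],0.8]]';python3 -m jog '[[[0,0,-1],[0,0,0],0.35],[[0,0,-1],[0,0,0],0.35],[[0,0,-1],[0,0,0],0.35],[[0,0,5],[0,0,0],0.35],[[0,0,25],[0,0,0],0.35],[[0,0,55],[0,0,0],0.35],[[0,0,90],[0,0,0],0.35],[[0,0,120],[0,0,0],0.35]]';python3 -m jog '[[[-20,0,0],[0,0,0],0.5],[[-50,0,0],[0,0,0],0.5],[[-85,0,0],[0,0,0],0.5],[[-120,0,0],[0,0,0],0.5],[[-150,0,0],[0,0,0],0.5],[[-168,0,-20],[0,0,0],0.5],[[-172,0,-50],[0,0,0],0.5],[[-172,0,-60],[0,0,0],0.5]]'; python3 - <<'E'
from h import *
for n in ["wrist","scene","side"]:
    p=capture(n); cv2.imwrite(f"pics/{n}7.png",p["color"]); C=cloud(p)
    for nm,a in [("lid",(15,35,120,80,(300,550,-420,-60,-5,15))),("rib",(0,180,0,0,(380,500,-310,-150,25,45))),("rim",(0,180,0,0,(530,700,-370,-100,90,98))),
      ("br",(15,35,120,60,(550,680,-330,-260,80,90))),("cu",(0,14,110,50,(550,680,-270,-190,80,90))),("al",(0,180,0,110,(550,680,-192,-130,80,90)))]:
        P=sel(p,*a,C=C); print(n,nm,len(P),rect(P) if len(P)>4 else "")
print(sensors.sense()["eef_pos"])
E
```

```text
time_s: 29.33
eef_pos: [610.7, -230.3, 79.7]
ee_rot: [0.0, 0.755, 0.656, 0.0]
force: [-0.3, 0.0, -1.8]
grip_width: 0.454
time_s: 30.0
eef_pos: [610.6, -230.3, 202.4]
ee_rot: [0.001, 0.755, 0.656, 0.0]
force: [-0.3, -0.3, 0.3]
grip_width: 0.65
time_s: 30.67
eef_pos: [436.7, -229.6, 137.6]
ee_rot: [-0.001, 0.755, 0.655, -0.0]
force: [0.7, 0.0, -1.0]
grip_width: 0.502
wrist lid 26897 {'c': array([ 441.5, -271. ]), 'size': array([131.1, 237.2]), 'yaw': -8.0, 'z': 6.2}
wrist rib 1467 {'c': array([ 442.8, -267.8]), 'size': array([14.1, 79.8]), 'yaw': -8.1, 'z': 35.8}
wrist rim 7111 {'c': array([ 569.8, -229. ]), 'size': array([ 75.4, 227.9]), 'yaw': 7.3, 'z': 93.9}
wrist br 2632 {'c': array([ 600.3, -296.9]), 'size': array([40.5, 41.4]), 'yaw': 82.5, 'z': 85.8}
wrist cu 2431 {'c': array([ 585., -225.]), 'size': array([41.5, 74.3]), 'yaw': 75.5, 'z': 85.6}
wrist al 507 {'c': array([ 581.5, -168.8]), 'size': array([30.3, 48.5]), 'yaw': -82.5, 'z': 85.7}
scene lid 1025 {'c': array([ 413.8, -266.7]), 'size': array([ 85.8, 236.9]), 'yaw': -8.9, 'z': 4.3}
scene rib 129 {'c': array([ 445.1, -269.
[... 367 characters left out ...]
': array([ 640.7, -165.2]), 'size': array([39.2, 80. ]), 'yaw': 82.5, 'z': 84.4}
side lid 1450 {'c': array([ 443.2, -267.7]), 'size': array([129.4, 236.8]), 'yaw': -8.1, 'z': 5.9}
side rib 69 {'c': array([ 444.8, -267.6]), 'size': array([13.6, 81. ]), 'yaw': -8.0, 'z': 35.3}
side rim 9 {'c': array([ 668.5, -206.6]), 'size': array([ 6.2, 16.8]), 'yaw': 7.9, 'z': 93.1}
side br 31 {'c': array([ 599.9, -297.3]), 'size': array([29.5, 36.3]), 'yaw': -84.6, 'z': 85.7}
side cu 27 {'c': array([ 610.6, -231.9]), 'size': array([29.8, 38.5]), 'yaw': -76.0, 'z': 85.6}
side al 58 {'c': array([ 622.3, -158.9]), 'size': array([35.2, 38.3]), 'yaw': 88.0, 'z': 85.1}
[ 439.07845873 -230.42961685  139.90410654]
```

View pics/scene7.png

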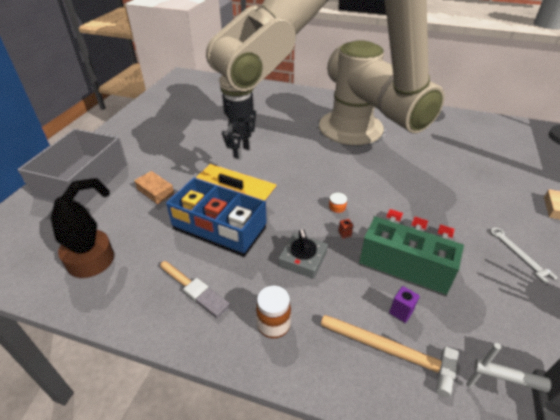

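```bash
python3 -m jog '[[[3,-20,-20],[0,0,0],0.5],[[4.5,-38,-45],[0,0,0],0.5],[[4.5,-38,-75],[0,0,0],0.5],[[4.5,-38,-98],[0,0,0],0.5],[[4.5,-38,-109],[0,0,0],0.5],[[4.5,-38,-109],[0,0,0],1],[[4.5,-38,-109],[0,0,0],1],[[4.5,-38,-109],[0,0,0],1]]' 100;python3 -m jog '[[[0,0,0],[0,0,0],1],[[0,0,0],[0,0,0],1],[[0,0,6],[0,0,0],1],[[0,0,18],[0,0,0],1],[[0,0,40],[0,0,0],1],[[0,0,70],[0,0,0],1],[[0,0,105],[0,0,0],1],[[0,0,140],[0,0,0],1]]';python3 -m jog '[[[5,2,8],[0,0,0],1],[[20,6,12],[0,0,0],1],[[45,12,12],[0,0,0],1],[[75,18,12],[0,0,0],1],[[105,24,12],[0,0,0],1],[[135,32,12],[0,0,0],1],[[158,37,12],[0,0,0],1],[[167,38,12],[0,0,0],1]]'; python3 - <<'E'
from h import *
import time
for n in ["scene","side","wrist"]:
    p=capture(n); cv2.imwrite(f"pics/{n}8.png",p["color"]); C=cloud(p)
    for nm,a in [("lid",(15,35,120,80,(480,740,-420,-60,130,180))),("rib",(0,180,0,0,(540,680,-310,-150,175,210)))]:
        P=sel(p,*a,C=C); print(n,nm,len(P),rect(P) if len(P)>4 else "")
print(sensors.sense()["eef_pos"])
E
```

```text
time_s: 31.48
eef_pos: [444.1, -268.9, 32.3]
ee_rot: [0.002, 0.755, 0.656, 0.0]
force: [-0.5, -0.3, -1.2]
grip_width: 0.138
time_s: 32.15
eef_pos: [442.5, -267.8, 172.3]
ee_rot: [-0.0, 0.755, 0.656, -0.0]
force: [0.3, -0.4, -2.7]
grip_width: 0.145
time_s: 32.82
eef_pos: [612.1, -228.5, 181.5]
ee_rot: [-0.0, 0.754, 0.657, 0.0]
force: [0.3, -0.2, -2.4]
grip_width: 0.141
scene lid 2982 {'c': array([ 614.6, -228.6]), 'size': array([131.5, 231.6]), 'yaw': -7.4, 'z': 153.9}
scene rib 221 {'c': array([ 625.2, -215.7]), 'size': array([41. , 46.4]), 'yaw': 56.2, 'z': 185.0}
side lid 1325 {'c': array([ 614.5, -226.8]), 'size': array([129.6, 235.5]), 'yaw': -7.7, 'z': 154.8}
side rib 150 {'c': array([ 616.8, -219.9]), 'size': array([39.9, 61.7]), 'yaw': -30.4, 'z': 186.7}
wrist lid 62941 {'c': array([ 614. , -206.7]), 'size': array([130.1, 186.5]), 'yaw': -7.9, 'z': 155.5}
wrist rib 6987 {'c': array([ 608.2, -227. ]), 'size': array([49.6, 75.8]), 'yaw': -32.4, 'z': 185.4}
[ 609.80829641 -229.78108914  181.53915026]
```

```bash
python3 -m jog '[[[-1,-1,-10],[0,0,0],1],[[-1,-1,-22],[0,0,0],1],[[-1,-1,-34],[0,0,0],1],[[-1,-1,-43],[0,0,0],1],[[-1,-1,-49],[0,0,0],1],[[-1,-1,-53],[0,0,0],1],[[-1,-1,-54],[0,0,0],1],[[-1,-1,-54],[0,0,0],1]]'; python3 - <<'E'
from h import *
for n in ["scene","side"]:
    p=capture(n); C=cloud(p)
    for nm,a in [("lid",(15,35,120,80,(480,740,-420,-60,92,112)))]:
        P=sel(p,*a,C=C); print(n,nm,len(P),rect(P) if len(P)>4 else "")
s=sensors.sense(); print(s["eef_pos"],s["force"])
E
```

```text
time_s: 33.63
eef_pos: [609.0, -231.3, 128.3]
ee_rot: [0.0, 0.755, 0.656, -0.0]
force: [0.0, -0.7, -2.4]
grip_width: 0.138
scene lid 2849 {'c': array([ 610.4, -232.3]), 'size': array([132. , 234.1]), 'yaw': -7.7, 'z': 100.6}
side lid 1298 {'c': array([ 610.3, -230.6]), 'size': array([127.7, 236.3]), 'yaw': -7.9, 'z': 102.1}
[ 609.20885057 -231.35286268  128.83977788] [ 0.53788879 -1.12117878 -2.3375101 ]
```

```bash
python3 -m jog '[[[0.5,1,-1],[0,0,0],1],[[0.5,1,-2.5],[0,0,0],1],[[0.5,1,-2.5],[0,0,0],1],[[0.5,1,-2.5],[0,0,0],0.5],[[0.5,1,-2.5],[0,0,0],0.5],[[0.5,1,-2.5],[0,0,0],0.5],[[0.5,1,15],[0,0,0],0.5],[[0.5,1,45],[0,0,0],0.5]]';python3 -m jog '[[[0,0,30],[0,0,0],0.5],[[0,0,45],[0,0,0],0.5],[[0,20,50],[0,0,0],0.5],[[2,60,50],[0,0,0],0.5],[[5,100,50],[0,0,0],0.5],[[9,140,45],[0,0,0],0.5],[[14,175,35],[0,0,0],0.5],[[20,200,20],[0,0,0],0.5]]'; python3 - <<'E'
from h import *
for n in ["scene","side","wrist"]:
    p=capture(n); cv2.imwrite(f"pics/{n}9.png",p["color"]); C=cloud(p)
    for nm,a in [("lid",(15,35,120,80,(480,740,-420,-60,92,112))),("bar",(0,180,0,0,(590,700,-60,70,70,85))),("box",(0,180,0,0,(560,720,-70,80,28,37)))]:
        P=sel(p,*a,C=C); print(n,nm,len(P),rect(P) if len(P)>4 else "")
s=sensors.sense(); print(s["eef_pos"],s["force"])
for d in place_of(p,"dial_pointer")[:2]+place_of(p,"dial_axis")[:2]: print(d, world(p,*d["centre"],plane=70))
E
```

```text
time_s: 34.4
eef_pos: [608.3, -229.6, 170.7]
ee_rot: [-0.003, 0.755, 0.656, -0.001]
force: [1.3, 0.5, 1.0]
grip_width: 0.499
time_s: 35.07
eef_pos: [629.8, -27.2, 194.6]
ee_rot: [0.001, 0.754, 0.657, 0.001]
force: [-0.4, -0.8, 0.6]
grip_width: 0.5
scene lid 3141 {'c': array([ 611.6, -231.3]), 'size': array([132., 234.]), 'yaw': -7.9, 'z': 98.7}
scene bar 119 {'c': array([643.6,   2.2]), 'size': array([14.1, 55.5]), 'yaw': -59.8, 'z': 74.7}
scene box 645 {'c': array([643.2,   3.3]), 'size': array([90.7, 92.6]), 'yaw': 82.2, 'z': 32.6}
side lid 1098 {'c': array([ 611.5, -228.9]), 'size': array([128.8, 234.3]), 'yaw': -7.9, 'z': 99.7}
side bar 83 {'c': array([644.5,   3.6]), 'size': array([16.7, 54.6]), 'yaw': -59.6, 'z': 75.3}
side box 391 {'c': array([643.1,   3.8]), 'size': array([90.3, 92.1]), 'yaw': -7.2, 'z': 33.2}
wrist lid 4083 {'c': array([ 614. , -134.8]), 'size': array([44.7, 94.5]), 'yaw': 82.2, 'z': 100.0}
wrist bar 1180 {'c': array([641.5,   3.7]), 'size': array([14.2, 56.9]), 'yaw': -60.5, 'z': 76.1}
wrist box 5091 {'c': array([642. ,   3.9]), 'size': array([90. , 90.2]), 'yaw': 83.6, 'z': 34.2}
[629.22357108 -28.5468491  192.35769711] [-0.29207238 -0.36435537  0.92760985]
```

View pics/wrist9.png

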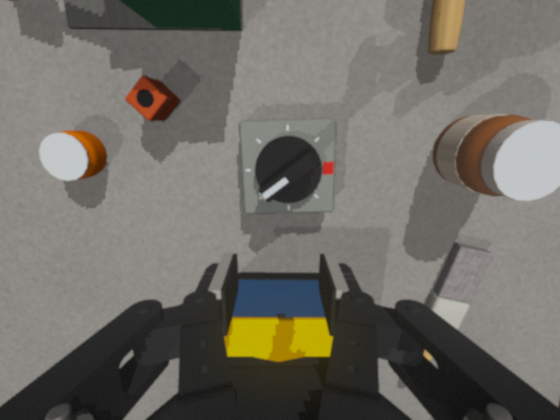

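```bash
python3 -m jog '[[[4,8,0],[0,0,-6.5],0.5],[[8,16,0],[0,0,-13],0.5],[[11,24,0],[0,0,-19.5],0.5],[[13.5,31.5,0],[0,0,-26],0.5],[[13.5,31.5,0],[0,0,-32.5],0.5],[[13.5,31.5,-10],[0,0,-39],0.5],[[13.5,31.5,-20],[0,0,-45.5],0.5],[[13.5,31.5,-30],[0,0,-52],0.5]]' 40; python3 -m jog '[[[0,0,-25],[0,0,0],0.5],[[0,0,-50],[0,0,0],0.5],[[0,0,-72],[0,0,0],0.5],[[0,0,-88],[0,0,0],0.5],[[0,0,-92],[0,0,0],0.5],[[0,0,-92],[0,0,0],0.5],[[0,0,-92],[0,0,0],0.5],[[0,0,-92],[0,0,0],0.5]]'
```

```text
time_s: 35.98
eef_pos: [643.3, -0.5, 163.8]
ee_rot: [0.0, 0.967, 0.255, 0.001]
force: [0.3, 0.5, -0.4]
grip_width: 0.501
time_s: 36.65
eef_pos: [643.8, 0.7, 73.0]
ee_rot: [0.001, 0.966, 0.258, 0.001]
force: [0.9, 0.2, 0.4]
grip_width: 0.499
```

```bash
python3 -m jog '[[[-0.5,2.5,-2],[0,0,0],0.5],[[-0.5,2.5,-3],[0,0,0],0.5],[[-0.5,2.5,-3],[0,0,0],0.7],[[-0.5,2.5,-3],[0,0,0],1],[[-0.5,2.5,-3],[0,0,0],1],[[-0.5,2.5,-3],[0,0,0],1],[[-0.5,2.5,-3],[0,0,0],1],[[-0.5,2.5,-3],[0,0,0],1]]' 40; python3 -m jog '[[[0,0,0],[0,0,3],1],[[0,0,0],[0,0,7],1],[[0,0,0],[0,0,12],1],[[0,0,0],[0,0,17],1],[[0,0,0],[0,0,22],1],[[0,0,0],[0,0,26],1],[[0,0,0],[0,0,29],1],[[0,0,0],[0,0,30],1]]'; python3 - <<'E'
from h import *
s=sensors.sense(); q=s["ee_rot"]; print(s["eef_pos"],2*np.degrees(np.arctan2(q[2],q[1]))-90,s["force"],s["wrist_torque"],s["joints"][5])
E
```

```text
time_s: 37.32
eef_pos: [642.8, 3.4, 68.6]
ee_rot: [0.0, 0.966, 0.259, 0.0]
force: [2.2, -3.6, 1.8]
grip_width: 0.157
time_s: 37.98
eef_pos: [642.4, 3.9, 68.7]
ee_rot: [-0.0, 0.866, 0.501, -0.0]
force: [-1.8, -1.3, 4.7]
grip_width: 0.155
[642.35967601   3.87459938  68.65469282] -29.897708040990437 [-1.76290356 -1.3467388   4.68446833] [-0.08607898  0.43771129 -0.02540117] 0.345700259540696
```

```bash
python3 -m jog '[[[0,0,0],[0,0,4],1],[[0,0,0],[0,0,9],1],[[0,0,0],[0,0,14],1],[[0,0,0],[0,0,19],1],[[0,0,0],[0,0,24],1],[[0,0,0],[0,0,29],1],[[0,0,0],[0,0,34],1],[[0,0,0],[0,0,38],1]]';python3 -m jog '[[[0,0,0],[0,0,4],1],[[0,0,0],[0,0,9],1],[[0,0,0],[0,0,14],1],[[0,0,0],[0,0,19],1],[[0,0,0],[0,0,24],1],[[0,0,0],[0,0,29],1],[[0,0,0],[0,0,34],1],[[0,0,0],[0,0,38],1]]';python3 -m jog '[[[0,0,0],[0,0,5],1],[[0,0,0],[0,0,10],1],[[0,0,0],[0,0,15],1],[[0,0,0],[0,0,20],1],[[0,0,0],[0,0,25],1],[[0,0,0],[0,0,30],1],[[0,0,0],[0,0,34],1],[[0,0,0],[0,0,36.5],1]]'; python3 - <<'E'
from h import *
s=sensors.sense(); q=s["ee_rot"]; print(s["eef_pos"],2*np.degrees(np.arctan2(q[2],q[1]))-90,s["force"],s["joints"])
E
```

```text
time_s: 38.65
eef_pos: [641.5, 4.0, 68.6]
ee_rot: [-0.001, 0.655, 0.756, -0.001]
force: [-7.5, -1.2, 7.1]
grip_width: 0.156
time_s: 39.32
eef_pos: [640.8, 3.6, 68.6]
ee_rot: [-0.002, 0.373, 0.928, -0.001]
force: [-12.1, -3.4, 10.8]
grip_width: 0.156
time_s: 39.98
eef_pos: [640.5, 2.8, 68.6]
ee_rot: [-0.003, 0.064, 0.998, -0.001]
force: [-15.3, -7.2, 10.9]
grip_width: 0.153
[640.46964015   2.82119682  68.58678259] 82.63724942001411 [-15.31563245  -7.21267917  10.90270781] [-0.17719349  0.74200982  1.30814796 -0.00296543  1.09715241 -1.6181254 ]
```

```bash
python3 -m jog '[[[0,0,0],[0,0,0],1],[[0,0,0],[0,0,0],0.7],[[0,0,0],[0,0,0],0.5],[[0,0,0],[0,0,0],0.5],[[0,0,0],[0,0,0],0.5],[[0,0,15],[0,0,0],0.5],[[0,0,40],[0,0,0],0.5],[[0,0,75],[0,0,0],0.5]]';python3 -m jog '[[[-20,0,30],[0,0,0],0.5],[[-50,0,50],[0,0,0],0.5],[[-80,0,60],[0,0,0],0.5],[[-100,0,70],[0,0,0],0.5],[[-110,0,70],[0,0,0],0.5],[[-110,0,70],[0,0,0],0.5],[[-110,0,70],[0,0,0],0.5],[[-110,0,70],[0,0,0],0.5]]'; python3 - <<'E'
from h import *
for n in ["scene","side","wrist"]:
    p=capture(n); cv2.imwrite(f"pics/{n}10.png",p["color"]); C=cloud(p)
    for nm,a in [("lid",(15,35,120,80,(480,740,-420,-60,92,112))),("bar",(0,180,0,0,(590,700,-60,70,70,85))),("box",(0,180,0,0,(560,720,-70,80,28,37)))]:
        P=sel(p,*a,C=C); print(n,nm,len(P),rect(P) if len(P)>4 else "")
a=cv2.imread("pics/wrist10.png"); b=cv2.imread("pics/scene10.png")[130:330,100:500]
cv2.imwrite("pics/fin.png",np.vstack([cv2.resize(b,(560,280)),cv2.resize(a,(400,300))[:, :400] if 0 else cv2.copyMakeBorder(cv2.resize(a,(400,300)),0,0,0,160,0)]))
s=sensors.sense(); print(s["eef_pos"],s["force"])
E
```

```text
time_s: 40.65
eef_pos: [641.3, 4.2, 141.6]
ee_rot: [-0.003, 0.066, 0.998, 0.0]
force: [1.2, 0.1, 1.0]
grip_width: 0.5
time_s: 41.32
eef_pos: [533.1, 3.8, 212.9]
ee_rot: [-0.0, 0.066, 0.998, 0.0]
force: [0.1, 0.8, -0.2]
grip_width: 0.496
scene lid 3159 {'c': array([ 611.3, -231.1]), 'size': array([132.6, 233.7]), 'yaw': -8.0, 'z': 98.7}
scene bar 121 {'c': array([643.8,   3.1]), 'size': array([13.7, 56.8]), 'yaw': 83.5, 'z': 74.5}
scene box 657 {'c': array([642.6,   2.8]), 'size': array([90.3, 93.4]), 'yaw': 83.7, 'z': 32.7}
side lid 1164 {'c': array([ 612.3, -228.4]), 'size': array([127.3, 236.1]), 'yaw': -7.1, 'z': 99.7}
side bar 92 {'c': array([643.6,   4.3]), 'size': array([16.9, 54.8]), 'yaw': 80.3, 'z': 75.0}
side box 395 {'c': array([643.5,   5.4]), 'size': array([90.4, 91.3]), 'yaw': -5.9, 'z': 33.5}
wrist lid 11387 {'c': array([ 613. , -200.7]), 'size': array([130.9, 174.2]), 'yaw': -8.2, 'z': 99.9}
wrist bar 654 {'c': array([641.2,   4.3]), 'size': array([13.4, 57.3]), 'yaw': 82.8, 'z': 76.1}
wrist box 2565 {'c': array([640.4,   3.9]), 'size': array([89.8, 90.3]), 'yaw': 83.4, 'z': 34.0}
[532.91608921   3.78342402 212.7038833 ] [ 0.79463888 -0.37045283 -0.5292413 ]
```

View pics/fin.png

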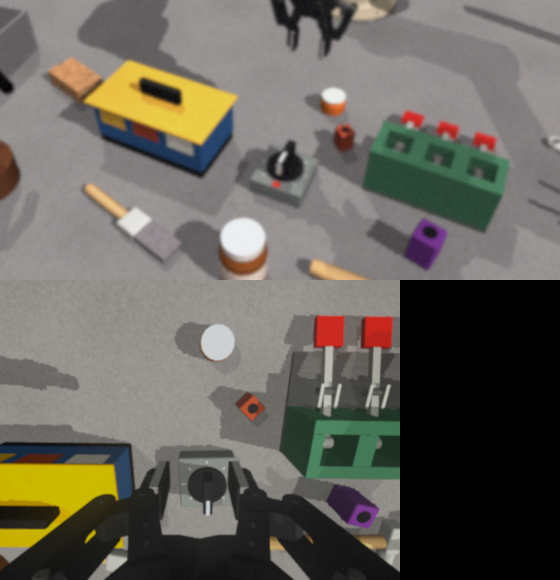

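```bash
python3 -c "
from rig import ctrl; print(ctrl.finish_job())"
```

```text
the job is handed in; nothing more can be done
None
```

I did every step of the task and handed the job in at about 41 s robot time. No verdict is reported, so the result below rests on my own last checks.

- **Lid off:** I laid it flat on the bench on the robot's side of the tub. It was later knocked about 37 mm aside, so I measured it again before picking it up.
- **Castings:** All three were present (brass, aluminium, copper). I pressed the three paddles down, then lifted each casting out and put it in the bay of its own metal. The pictures showed all three upright in their bays before the lid went back on.
- **Lid on:** It lies flat on the tub. Its centre measured about (611–612, -228 to -231) mm against the tub's (611, -229.5), and the two agree in angle to about 1°.
- **Dial:** I turned it counter-clockwise by about 142°, the shorter way. The bar is at about -7° and the red mark at about -6.5°, and the white end is on the mark side. The red mark was hidden by the gripper in the last wrist view, but the scene view shows it aligned.
- **Left alone:** The wax tin and sanding block look unmoved in the last picture; I did not measure them again. The arm stood clear with the force near zero.

No check failed. The cameras disagreed by 2–3 mm, which is within the tolerances. Pressing paddle 0 bottomed out at about 41 N on the fingertips, so I eased off for the other two.

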